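# Open the optics canister

### The arm

A 6-joint arm with a two-finger parallel gripper is mounted at the origin on the work surface. World frame = base frame: x ahead of the robot, y to its left, z up, the work surface at z = 0. Lengths are in mm, angles in rad, forces in N, time in s.
With the tool pointing down it reaches from about 275 to 1000 mm from the base axis. Payload 8.4 kg.
Tool frame: the origin (TCP) lies on the mounting face of the last link; the fingertips stand 173 mm ahead of it and the grasp point (between the pads) lies 155 mm ahead of it; z points along the fingers, y is the direction in which the jaws open and shut (so a half turn about z gives the same grasp; the last joint's range is limited). The gripper opens to 85 mm and grips with 20 to 120 N. Pads are 22 mm wide; open, the fingers measure 114 mm over their backs; the gripper's body (76 mm by 85 mm) begins 54 mm behind the grasp point. The pads swing forward as they close: fully open they stand 13 mm farther back than shut.
Start: joints at [-1.233, 0.353, 1.633, -0, 1.155, -0.002], TCP at [208.311, -589.267, 404.681] pointing down, gripper open.
Joint ranges: [-2.63, 2.63], [-0.92, 2.1], [0.06, 2.66], [-1.3, 4.44], [0, 2.69], [-3.02, 3.02]. Speed limits (rad/s): [2.22, 2.22, 2.79, 3.14, 3.14, 3.14].

### API

Orientations are given as [roll, pitch, yaw] about the fixed x, y, z axes, in that order (R = Rz(yaw) Ry(pitch) Rx(roll)).
In Python, from rig import r, grab_frame, spotter gives the robot as it stands.
- The arm moves only by the tool apply_moves, never from a script. Its argument "motion" is text: rows parted by semicolons, each of 5 numbers parted by spaces: the opening, from -1 (shut) to 1 (fully open), then the shift along the tool's x, y, z as a fraction of full scale, then the turn about the tool's z as a fraction of full scale. In form: hand x y z twist; .... A call has 1 to 20 rows; each row is the pose to reach, as a shift and turn from the pose commanded when the call began, along the tool's axes at that moment, turning the shorter way round; what a row does not reach only later rows make up. Full scale, the value 1, is 1 m for a shift and pi rad for a turn. A row lasts 1/12 s, in which the tool goes at most 41.7 mm and 7.16 degrees, less where a joint would pass 70% of its speed; a pose out of reach is approached as far as the arm can. A call with a number of a shift or a turn outside -1 to 1 is refused whole. A call with a gripper value outside its range is refused whole. The fingers move at their own pace and stop on an object; "squeeze" is the grip in N (left out, the last holds). Time passes only in rows, so rows that repeat a pose let the fingers close. It gives the time, the measured TCP pose, the force and the opening at its end, in the units of the state.
- r.sense(): the state, without advancing time (a new reading comes with each control period).
- grab_frame(name): name is "scene" or "top"; returns a dict with "img" (480x640x3 uint8, red, green, blue), "fx", "fy", "cx", "cy" (pixels), "R" (3x3) and "t" (3): a world point X has camera coordinates R X + t. Camera axes: x right, y down, z forward; pixel columns grow to the right and rows downward; lengths in mm; the calibration is good to about 2 mm. A picture is of the moment at which its call begins. There is no depth.
- r.sign_off(): hands the job in, once; it reports no verdict.
Trained networks look in the newest picture that a camera, given by its name, has taken for a name from the list of things; names that differ only in an ending like _2 or _b are one class to them, and where a whole thing is asked for, a point or a joint stands for the part that bears it (a point fixed in the world has none). Each returns a list of dicts, best first, with "conf" (0 to 1); they miss things now and then, are a little off and sometimes report something else, mostly with a low value. They report only what shows in the picture. A call takes as long as a camera call. They do not tell look-alikes from the thing itself.
- spotter.boxes_of(query, camera): "point" ([x, y, z] in mm, in world coordinates, good to about 4 mm: the middle of the surface that is visible of it).
- spotter.place_of(query, camera): "point" ([x, y, z] in mm, in world coordinates, good to about 4 mm: a listed point, or the origin of a listed thing).
The state is a dict: "clock": time; "qpos": joint angles; "qvel": joint speeds; "joint_efforts": joint torques, N m; "eef_pos": TCP position; "tcp_rot": TCP orientation; "contact_force": force on the tool from outside, world axes, zero at the start; "wrist_torque": the same for the moment, N m; "opening": opening from 0.0 (shut) to 1.0 (fully open).
Only numpy, scipy, OpenCV 4.12 (cv2) and the standard library are available. Lean on these libraries where they do the work, as an engineer would, in place of code of your own. Each camera call takes 0.05 s, during which the arm holds its last target.

### The job

Open the larger of the two round metal canisters. Hold its lid by the upright tab, tip the tab side up by about 20 degrees while the lid is still at the mouth of the canister, then lift it well clear and set it down, not dropped, right way up and flat in the middle of the white mat. Leave the larger canister standing upright where it is, and do not shift the smaller canister.

Things in the scene. Friction and masses are not known exactly. Their poses are not given: they have to be found in the camera images.
- lid: Loose metal lid, about 0.13 kg, of the larger canister: plug 97 mm across, 8 deep, 3.5 play in the mouth; on it a plate 116 across, 4 thick, resting on the rim; on that a black upright tab 12 mm thick (lid's y), 26 long (x), 36 high, its middle 42 mm from the axis on the lid's +x, top 48 mm above the origin, at first facing away from the robot. Origin: centre of the plug's underside; z up.
- canister: The larger canister: loose open round aluminium pot, 112 mm in diameter, 90 mm high to the rim, walls 4 mm, about 0.75 kg, standing upright under the lid. Origin: centre of its underside; z up.
- small_canister: The smaller canister, same metal and shape, with a lid and upright tab of its own: 84 mm in diameter, 60 mm high to the rim, 100 mm to the top of its tab; loose, about 0.45 kg. Origin: centre of its underside.
- mat: White square plastic mat, 180 x 180 mm and 4 mm thick, fixed flat on the table; the lid goes on its middle. Origin: centre of its underside.
Not all that is in view belongs to the job. Leave any pink, purple or turquoise look-alike of the lid alone.

How it is judged (in metres and radians):
On the way, in this order (a step that is already met when the one before it is completed fails the run):
1. the lid is tipped up by at least 11 degrees in the robot's fingers while still at the canister's mouth (angle between lid's own z axis and vertical above 0.19 rad and z of lid in the frame of canister below 0.115 m and horizontal distance between lid and canister below 0.04 m and contact force between the fingers and lid above 0.3 N), for 0.1 s.
2. the lid is lifted clear, its origin 40 mm or more above the canister's rim (z of lid in the frame of canister above 0.13 m), for 0.1 s.
At the end, for the whole second after the job is handed in: The lid lies released and at rest on the mat, right way up and flat within 7 degrees, its centre within 35 mm of the mat's centre; the larger canister stands upright within 7 degrees, less than 40 mm from where it stood at the start (horizontal distance between lid and mat below 0.035 m and z of lid in the frame of mat below 0.012 m and angle between each of lid, canister's own z axis and vertical below 0.12 rad and linear speed of lid below 0.02 m/s and distance of canister from where it was at the start of the episode below 0.04 m); the robot touches nothing.
It fails at once if the lid is let fall (moving faster than 0.5 m/s with no finger on it) (linear speed of lid above 0.5 m/s and contact force between the fingers and lid below 0.05 N).
It fails at once if the smaller canister is shifted by 25 mm or more (distance of small_canister from where it was at the start of the episode above 0.025 m).
It fails at once if the larger canister is toppled (tilted more than 30 degrees) (angle between canister's own z axis and vertical above 0.52 rad).
It also fails if it takes over 48 s, if anything falls off the work surface, if the arm or the gripper's body presses on something with over 40 N, if the wrist force passes 120 N, or if a joint passes its speed limit or range.

## Working session

There is one attempt and no reset: what is moved stays moved. The work goes in short steps, Python scripts to look and compute and a tool call to move; the robot and the scene stay as the last step left them, time stands still between calls to the robot, and variables do not carry over. Pictures are saved under pics/ and viewed, and the job is handed in when it is done.

Besides the shell and the picture viewer there is one more tool, called after "Call:" by a JSON object that holds its "op" and its "data", one argument or row to a line. apply_moves: Moves the arm, as the interface text tells. Its arguments: {"type":"object","properties":{"motion":{"type":"string"},"squeeze":{"type":"number"}},"required":["motion"]}

```bash
mkdir -p pics; python3 - <<'E'
from rig import r, grab_frame, spotter
import cv2
print(r.sense())
for n in("scene","top"):
    f=grab_frame(n); cv2.imwrite(f"pics/{n}0.png",f["img"][:,:,::-1])
    print(n,f["fx"],f["cx"],f["cy"],f["R"],f["t"])
    for q in("lid","canister","small_canister","mat"):
        print(q,[(d["conf"],d["point"]) for d in spotter.place_of(q,n)][:4])
E
```

```text
{'clock': 0.0, 'qpos': array([-1.23342156e+00,  3.53644646e-01,  1.63413563e+00,  1.47659113e-05,
        1.15517542e+00, -2.39898558e-03]), 'qvel': array([ 8.43634016e-04, -3.24018064e-04, -1.13784468e-03,  1.49973808e-04,
        8.06026180e-05, -5.06330042e-05]), 'joint_efforts': array([-4.45554306e-04, -6.05262637e+01, -3.42070520e+01, -1.36908484e-04,
        9.49488545e-03, -8.31267641e-06]), 'eef_pos': array([ 208.22205507, -589.04883879,  403.96305829]), 'tcp_rot': array([-3.14022965e+00, -1.67705469e-05,  3.39767774e-01]), 'contact_force': array([ 0.82006927, -0.51727558, -0.27506364]), 'wrist_torque': array([-0.033485  , -0.0034357 ,  0.03140637]), 'opening': 0.9955054261629896}
scene 435.6103778157931 313.5810222664491 244.66937719102222 [[-0.6395723   0.76865673 -0.01068211]
 [ 0.53225059  0.43275521 -0.72762094]
 [-0.55466799 -0.47105176 -0.68589624]] [ 310.65413019 -177.26998903 1251.30873213]
lid [(0.88, [437.8, -256.9, 82.2]), (0.82, [453.6, -395.2, -3.7]), (0.62, [436.7, -252.9, -2.3]), (0.6, [284.4, -275.6, 1.2])]
canister [(0.77, [440.0, -251.1, 1.5])]
small_canister [(0.67, [480.7, 240.7, -0.8])]
mat [(0.8, [632.7, -33.6, 2.4])]
top 579.2737425146573 316.10410141834564 233.12446852806997 [[ 2.02708810e-02 -9.99791974e-01  2.25854929e-03]
 [-9.96404670e-01 -2.03879663e-02 -8.22317720e-02]
 [ 8.22607128e-02 -5.83518590e-04 -9.96610674e-01]] [ -39.76077909  450.62488606 1047.57765942]
lid [(0.86, [584.4, -330.0, 1.8]), (0.73, [443.0, -251.8, 82.5]), (0.64, [285.5, -277.8, 1.9]), (0.61, [452.3, -396.2, 3.7])]
canister []
small_canister []
mat [(0.89, [632.4, -37.4, 3.0])]
```

View pics/scene0.png

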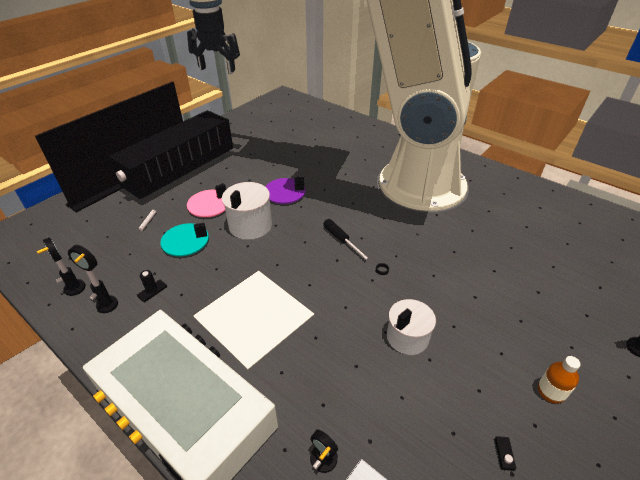

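View pics/top0.png

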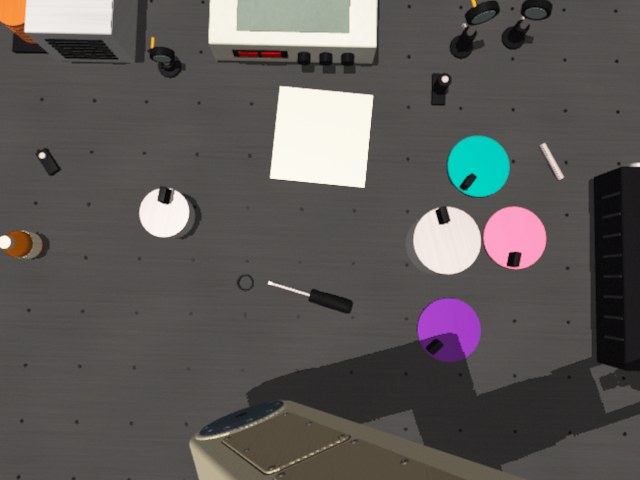

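The scene view shows the larger canister at (249,212), between the pink, purple and turquoise decoy lids. The smaller canister is at (411,327) and the mat at (254,316). In the top view the lid centre is at (447,240), its tab at (442,215) pointing along about +x, and the mat centre at (322,137). I'll measure the tab more finely.

```bash
python3 - <<'E'
import cv2
a=cv2.imread("pics/scene0.png")[170:250,205:300]; b=cv2.imread("pics/top0.png")[190:290,400:500]
cv2.imwrite("pics/cs.png",cv2.resize(a,None,fx=7,fy=7,interpolation=cv2.INTER_CUBIC))
cv2.imwrite("pics/ct.png",cv2.resize(b,None,fx=6,fy=6,interpolation=cv2.INTER_CUBIC))
E
```

```text
(no output)
```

View pics/cs.png

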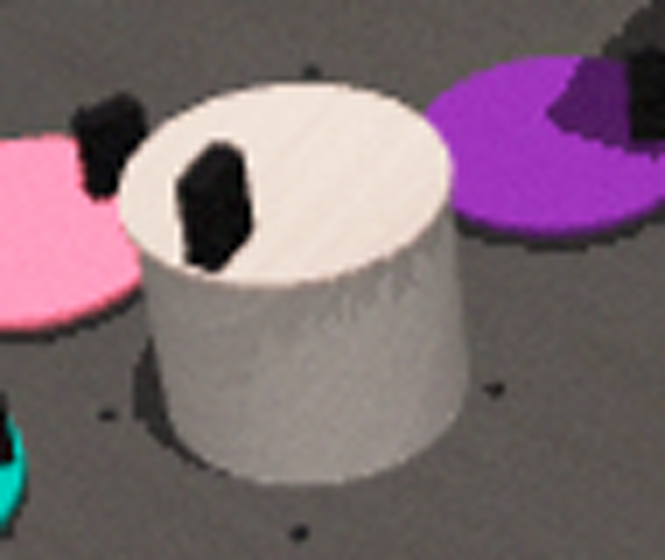

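View pics/ct.png

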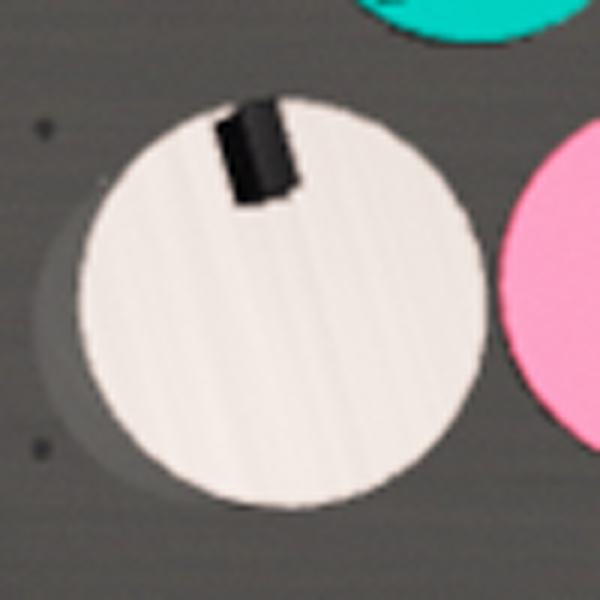

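```bash
cat > vis.py <<'E'
import numpy as np,cv2
def proj(f,P):
    c=P@f["R"].T+f["t"]; return np.c_[f["fx"]*c[:,0]/c[:,2]+f["cx"],f["fy"]*c[:,1]/c[:,2]+f["cy"]]
K=6
def poly(f,P,box):
    x0,y0,x1,y1=box; m=np.zeros(((y1-y0)*K,(x1-x0)*K),np.uint8)
    u=(proj(f,P)-[x0,y0]+.5)*K
    h=cv2.convexHull(u.astype(np.float32)); cv2.fillConvexPoly(m,np.round(h*16).astype(np.int32),1,shift=4); return m>0
E
python3 - <<'E'
from vis import *
from rig import grab_frame, spotter
from scipy.optimize import minimize
th=np.linspace(0,2*np.pi,90)
disc=np.vstack([np.c_[58*np.cos(th),58*np.sin(th),0*th+z] for z in(8,12)])
tab=np.array([[42+sx*13,sy*6,z] for sx in(-1,1) for sy in(-1,1) for z in(12,48)],float)
def place(P,x,y,z,p):
    c,s=np.cos(p),np.sin(p); return P@np.array([[c,s,0],[-s,c,0],[0,0,1]])+[x,y,z]
F={n:grab_frame(n) for n in("scene","top")}
box={"scene":(215,175,280,220),"top":(405,198,482,280)}
obs={}
for n,b in box.items():
    im=F[n]["img"][b[1]:b[3],b[0]:b[2]].astype(np.float32)
    im=cv2.resize(im,None,fx=K,fy=K,interpolation=cv2.INTER_LINEAR)
    g=im.mean(2); sat=im.max(2)-im.min(2)
    br=(g>(150))&(sat<50); k=(g<60 if n=='top' else g<50)
    obs[n]=(br,k)
    cv2.imwrite(f"pics/o_{n}.png",np.hstack([br,k]).astype(np.uint8)*255)
def cost(v,det=False):
    x,y,z,p=v[0]*10,v[1]*10,v[2]*10,v[3]; c=0; o=[]
    for n in F:
        d=poly(F[n],place(disc,x,y,z,p),box[n]); t=poly(F[n],place(tab,x,y,z,p),box[n])
        br,k=obs[n]
        bright=d&~t
        a=(bright^br)
        # dark only counts within disc neighbourhood
        near=cv2.erode(d.astype(np.uint8),np.ones((K,K)))>0
        e=(t^k)&(near|t)
        o+= [a.sum()/K/K,e.sum()/K/K]
    return o if det else sum(o)
best=None
for p0 in(0.05,.2,.35):
  for z0 in(78,86):
    s=minimize(cost,[44,-25.3,z0/10,p0],method="Nelder-Mead",options=dict(initial_simplex=np.array([44,-25.3,z0/10,p0])+np.vstack([np.zeros(4),np.diag([.5,.5,.6,.15])]),xatol=1e-3,fatol=1e-2,maxiter=300))
    print(s.x*[10,10,10,1],s.fun,[round(float(q),1) for q in cost(s.x,True)])
# mat centre by contour, each view
for n in F:
    im=F[n]["img"]; m=(im.min(2)>225).astype(np.uint8)
    nn,l,st,ce=cv2.connectedComponentsWithStats(m)
    if n=="top": x,y=322,137
    else: x,y=254,316
    L=l[y,x]; cs,_=cv2.findContours((l==L).astype(np.uint8),0,2); q=cv2.minAreaRect(cs[0]); ap=cv2.approxPolyDP(cs[0],8,True)[:,0]
    f=F[n]; W=[]
    for u,v in ap:
        d=f["R"].T@np.array([(u-f["cx"])/f["fx"],(v-f["cy"])/f["fy"],1]); c=-f["R"].T@f["t"]; W.append(c+d*(4-c[2])/d[2])
    W=np.array(W);print(n,W.round(1).tolist(),W.mean(0).round(1))
E
```

```text
[ 4.38432255e+02 -2.54417845e+02  8.04237214e+01  2.77562125e-01] 201.52777777777777 [70.0, 48.3, 34.6, 48.7]
[ 4.38466673e+02 -2.54383114e+02  8.04403129e+01  2.77757531e-01] 202.11111111111111 [70.2, 48.2, 35.4, 48.4]
[ 4.38434671e+02 -2.54436040e+02  8.05014852e+01  2.81057631e-01] 202.38888888888889 [70.4, 48.2, 35.4, 48.4]
[ 4.38370092e+02 -2.54435269e+02  8.03692440e+01  2.75968779e-01] 201.47222222222223 [70.2, 48.3, 34.3, 48.6]
[ 4.38433553e+02 -2.54371127e+02  8.04428335e+01  2.77354061e-01] 201.66666666666666 [70.4, 48.3, 34.3, 48.7]
[ 4.38360146e+02 -2.54429494e+02  8.04486195e+01  2.79405024e-01] 202.2222222222222 [71.5, 48.4, 33.9, 48.4]
scene [[545.5, -109.9, 4.0], [721.9, -127.8, 4.0], [735.0, 44.4, 4.0], [558.8, 59.2, 4.0]] [640.3 -33.5   4. ]
top [[730.4, 43.9, 4.0], [556.7, 56.4, 4.0], [543.2, -116.9, 4.0], [716.5, -129.7, 4.0]] [636.7 -36.6   4. ]
```

Fit result: lid at about (439, -254, 81) against an expected z of 82, tab azimuth 0.278 rad, and mat centre at about (636, -36). The tool can't pitch, so I'll grip only the outer upper part of the tab with light force. The pads then act as a hinge when I raise it. First I'll hover above the tab.

```bash
cat > mv.py <<'E'
import numpy as np,sys
from scipy.spatial.transform import Rotation as Ro
def d(target,cmd_pos,cmd_rpy):
    R=Ro.from_euler('xyz',cmd_rpy).as_matrix(); return (R.T@(np.array(target)-cmd_pos)).round(1)
E
python3 - <<'E'
from mv import *
print(d([487,-240.3,289],[208.31,-589.27,404.68],[-3.1402,0,.3398]), (.3398-.278)/np.pi)
E
```

```text
[ 379.1 -236.   116. ] 0.019671550966158254
```

Call:
{"op": "apply_moves", "data": {
  "motion": "1 0.04 -0.025 0 0.005; 1 0.08 -0.05 0 0.01; 1 0.115 -0.072 0.01 0.015; 1 0.15 -0.094 0.02 0.0197; 1 0.185 -0.115 0.03 0.0197; 1 0.22 -0.137 0.04 0.0197; 1 0.255 -0.158 0.05 0.0197; 1 0.29 -0.18 0.06 0.0197; 1 0.325 -0.202 0.06 0.0197; 1 0.35 -0.218 0.06 0.0197; 1 0.37 -0.23 0.06 0.0197; 1 0.379 -0.236 0.06 0.0197; 1 0.379 -0.236 0.06 0.0197; 1 0.379 -0.236 0.06 0.0197; 1 0.379 -0.236 0.06 0.0197",
  "squeeze": 20
}}

```text
clock: 1.85
eef_pos: [486.3, -241.4, 344.7]
tcp_rot: [3.141, 0.0, 0.277]
contact_force: [0.9, -0.4, -0.4]
opening: 0.996
```

```bash
cat > snap.py <<'E'
import sys,cv2,numpy as np
from rig import r,grab_frame
tag=sys.argv[1]
boxes={"scene":tuple(map(int,sys.argv[2].split(","))),"top":tuple(map(int,sys.argv[3].split(",")))}
o=[]
for n,(x0,y0,x1,y1) in boxes.items():
    im=grab_frame(n)["img"][y0:y1,x0:x1,::-1]; o.append(cv2.resize(np.ascontiguousarray(im),(400,int(400*(y1-y0)/(x1-x0))),interpolation=cv2.INTER_CUBIC))
h=max(i.shape[0] for i in o); o=[cv2.copyMakeBorder(i,0,h-i.shape[0],0,0,0) for i in o]
cv2.imwrite(f"pics/{tag}.png",np.hstack(o)); s=r.sense(); print(s["clock"],s["eef_pos"].round(1),s["tcp_rot"].round(3),s["contact_force"].round(2),s["opening"])
E
python3 snap.py hov 180,120,320,250 380,160,520,290
```

```text
1.95 [ 486.2 -241.6  344.7] [3.141 0.    0.276] [-0.59 -0.43 -0.98] 1.0033174264041265
```

View pics/hov.png

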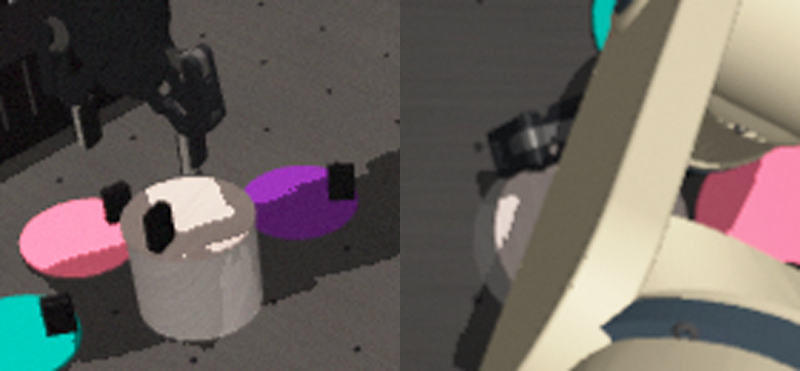

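The hover looks right: in the left crop the fingers straddle the tab at (158,225). Descending.

Call:
{"op": "apply_moves", "data": {
  "motion": "1 0 0 0.02 0; 1 0 0 0.04 0; 0.5 0 0 0.0557 0; 0 0 0 0.0557 0; 0 0 0 0.0557 0; 0 0 0 0.0557 0"
}}

```text
clock: 2.45
eef_pos: [487.0, -241.2, 289.8]
tcp_rot: [3.141, -0.001, 0.277]
contact_force: [0.4, -0.0, 0.3]
opening: 0.504
```

```bash
python3 snap.py dn 180,120,320,250 380,160,520,290
```

```text
2.55 [ 487.3 -241.   290.2] [ 3.14e+00 -1.00e-03  2.77e-01] [-0.68  0.43  0.77] 0.5010611285589437
```

View pics/dn.png

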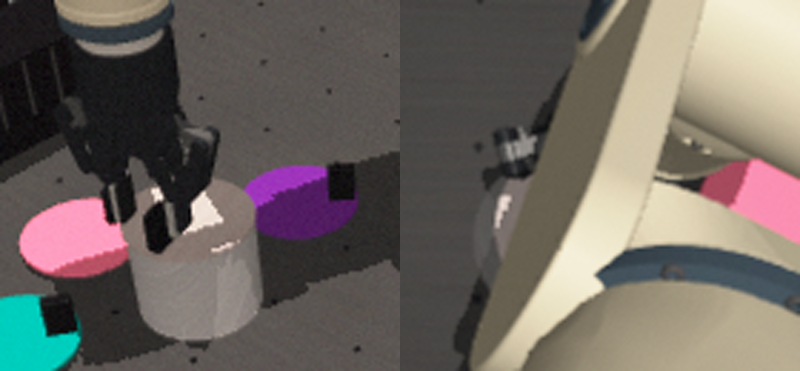

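Outward is down-left in this view, so the finger midpoint sitting about 10 crop px left of the tab matches the intended 8 mm outward offset. Closing.

Call:
{"op": "apply_moves", "data": {
  "motion": "-1 0 0 0 0; -1 0 0 0 0; -1 0 0 0 0; -1 0 0 0 0; -1 0 0 0 0; -1 0 0 0 0; -1 0 0 0 0; -1 0 0 0 0",
  "squeeze": 20
}}

```text
clock: 3.22
eef_pos: [487.2, -240.5, 289.6]
tcp_rot: [3.141, -0.001, 0.278]
contact_force: [-1.1, -0.2, 6.9]
opening: 0.135
```

```bash
python3 snap.py cl 180,120,320,250 380,160,520,290
```

```text
3.3167 [ 487.2 -240.6  289.7] [ 3.141e+00 -1.000e-03  2.780e-01] [-0.93  0.15  5.98] 0.13177604389483247
```

View pics/cl.png

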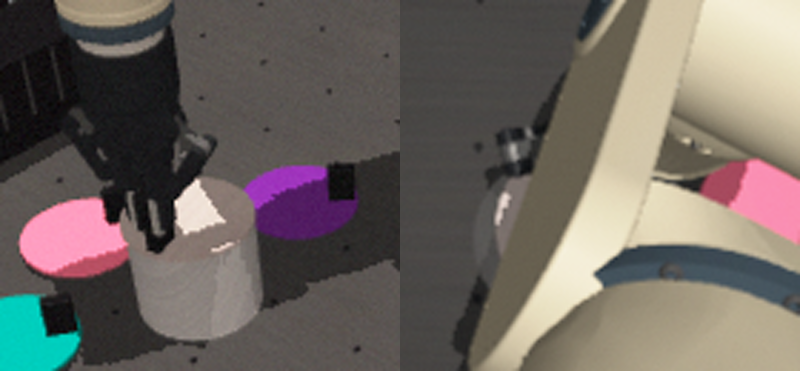

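Call:
{"op": "apply_moves", "data": {
  "motion": "-1 -0.001 0 -0.003 0; -1 -0.002 0 -0.006 0; -1 -0.0035 0 -0.009 0; -1 -0.005 0 -0.012 0; -1 -0.0065 0 -0.015 0; -1 -0.008 0 -0.018 0; -1 -0.008 0 -0.018 0"
}}

```text
clock: 3.9
eef_pos: [479.0, -242.8, 307.6]
tcp_rot: [3.141, -0.0, 0.278]
contact_force: [0.4, -0.5, -1.4]
opening: 0.129
```

```bash
python3 snap.py t1 180,120,320,250 380,160,520,290
```

```text
4.0 [ 479.2 -242.7  307.1] [ 3.141 -0.     0.278] [ 0.02  0.37 -1.01] 0.1331554842302579
```

View pics/t1.png

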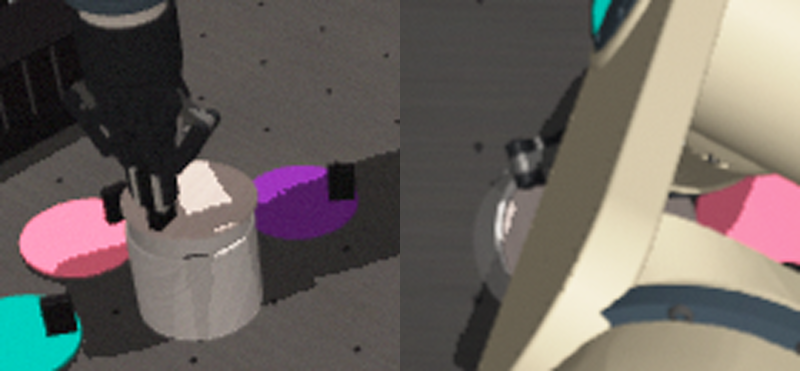

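```bash
cat > zoom.py <<'E'
import sys,cv2,numpy as np
from rig import r,grab_frame
x0,y0,x1,y1=map(int,sys.argv[2].split(","))
im=np.ascontiguousarray(grab_frame("scene")["img"][y0:y1,x0:x1,::-1])
im=np.clip(im.astype(float)*1.4,0,255).astype(np.uint8)
cv2.imwrite(f"pics/{sys.argv[1]}.png",cv2.resize(im,None,fx=7,fy=7,interpolation=cv2.INTER_CUBIC))
E
python3 zoom.py z1 210,165,285,245
```

```text
(no output)
```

View pics/z1.png

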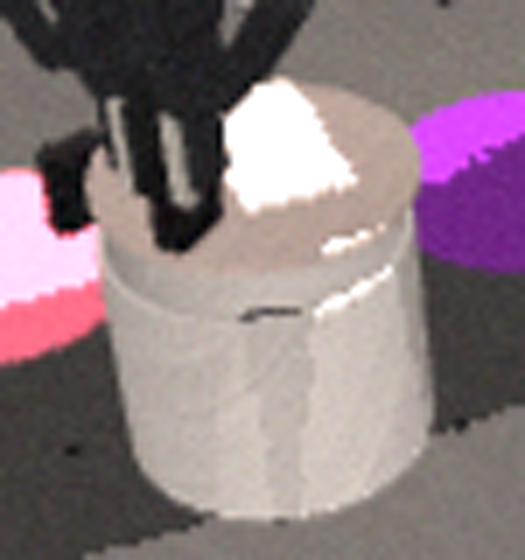

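The lid came up essentially flat. The gap under the plate is even all round, and the force equals the full lid weight, so grip friction beat gravity. I'll set it back along the same path and regrip with a smaller patch on the tab's outer top corner.

Call:
{"op": "apply_moves", "data": {
  "motion": "-1 0.0015 0 0.003 0; -1 0.003 0 0.006 0; -1 0.0045 0 0.009 0; -1 0.006 0 0.012 0; -1 0.007 0 0.015 0; -1 0.008 0 0.018 0; -1 0.008 0 0.018 0; -1 0.008 0 0.018 0"
}}

```text
clock: 4.72
eef_pos: [487.4, -240.6, 289.6]
tcp_rot: [3.141, -0.001, 0.278]
contact_force: [-2.5, 0.2, 10.3]
opening: 0.133
```

```bash
python3 zoom.py z2 210,165,285,245; python3 -c "
from rig import r;print(r.sense()['eef_pos'],r.sense()['contact_force'])"
```

```text
[ 487.32259318 -240.63213089  289.54681247] [-1.22978913 -0.28795892  9.48486216]
```

View pics/z2.png

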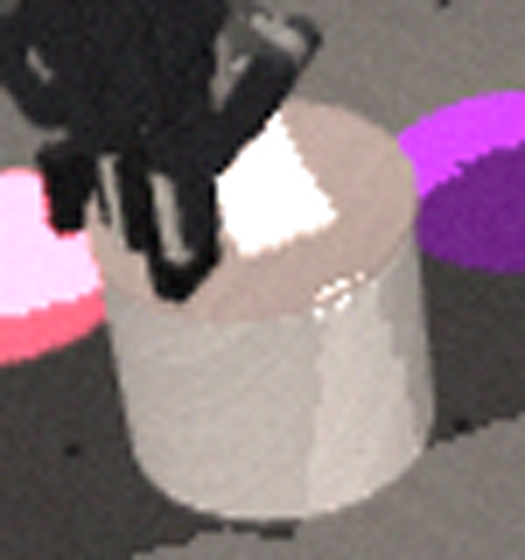

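Reseated, with no gap visible. Now opening and regripping 10 mm further out and 6 mm higher.

Call:
{"op": "apply_moves", "data": {
  "motion": "-0.4 0 0 0 0; -0.4 0 0 0 0; -0.4 0 0 0 0; -0.4 0 0 -0.003 0; -0.4 0.005 0 -0.006 0; -0.4 0.01 0 -0.006 0; -0.4 0.01 0 -0.006 0; -0.4 0.01 0 -0.006 0; -1 0.01 0 -0.006 0; -1 0.01 0 -0.006 0; -1 0.01 0 -0.006 0; -1 0.01 0 -0.006 0; -1 0.01 0 -0.006 0; -1 0.01 0 -0.006 0",
  "squeeze": 20
}}

```text
clock: 5.93
eef_pos: [496.5, -237.7, 294.9]
tcp_rot: [-3.141, 0.0, 0.278]
contact_force: [0.0, 0.1, -0.1]
opening: 0.124
```

```bash
python3 zoom.py z3 210,165,285,245; python3 -c "
from rig import r;print(r.sense()['eef_pos'],r.sense()['contact_force'],r.sense()['opening'])"
```

```text
[ 496.53258594 -237.71923721  294.9423283 ] [ 0.70823199  0.1990612  -0.55540247] 0.12176524578261019
```

View pics/z3.png

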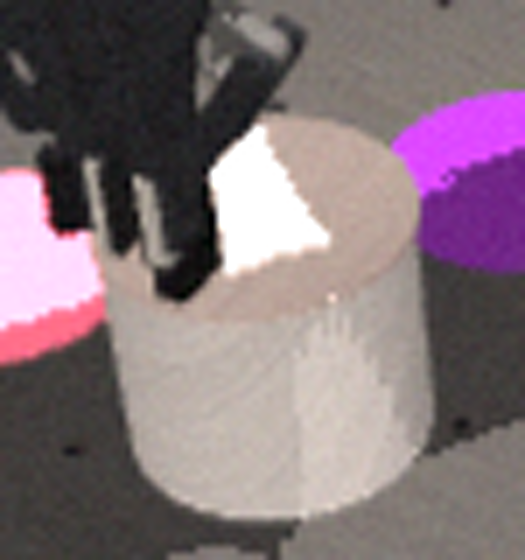

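Call:
{"op": "apply_moves", "data": {
  "motion": "-1 -0.002 0 -0.001 0; -1 -0.003 0 -0.003 0; -1 -0.004 0 -0.006 0; -1 -0.006 0 -0.009 0; -1 -0.007 0 -0.012 0; -1 -0.008 0 -0.015 0; -1 -0.009 0 -0.018 0; -1 -0.009 0 -0.018 0"
}}

```text
clock: 6.65
eef_pos: [487.4, -240.3, 313.4]
tcp_rot: [-3.142, 0.001, 0.278]
contact_force: [1.2, 0.6, -0.8]
opening: 0.122
```

```bash
python3 zoom.py z4 210,165,285,245; python3 -c "
from rig import r;print(r.sense()['eef_pos'],r.sense()['contact_force'],r.sense()['opening'])"
```

```text
[ 487.51280961 -240.20561977  313.09120071] [ 1.1686567   1.01374086 -0.24327871] 0.12460522363562727
```

View pics/z4.png

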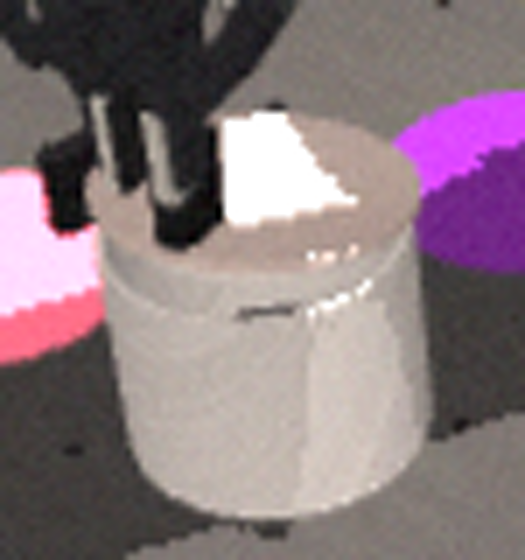

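It's tipping now: the far edge stays on the rim at y≈112 while the front edge has risen to y≈270. Continuing to about 20°.

Call:
{"op": "apply_moves", "data": {
  "motion": "-1 -0.0015 0 -0.003 0; -1 -0.003 0 -0.006 0; -1 -0.005 0 -0.009 0; -1 -0.0065 0 -0.012 0; -1 -0.008 0 -0.015 0; -1 -0.01 0 -0.018 0; -1 -0.01 0 -0.018 0; -1 -0.01 0 -0.018 0"
}}

```text
clock: 7.37
eef_pos: [478.2, -243.0, 331.2]
tcp_rot: [3.141, -0.0, 0.278]
contact_force: [-0.1, 0.4, -2.8]
opening: 0.124
```

```bash
python3 zoom.py z5 210,155,285,240; python3 -c "
from rig import r;print(r.sense()['eef_pos'],r.sense()['contact_force'],r.sense()['opening'])"
```

```text
[ 478.25463054 -242.94912239  331.04139679] [-0.99494659 -0.72199851 -1.42215499] 0.12280615644597276
```

View pics/z5.png

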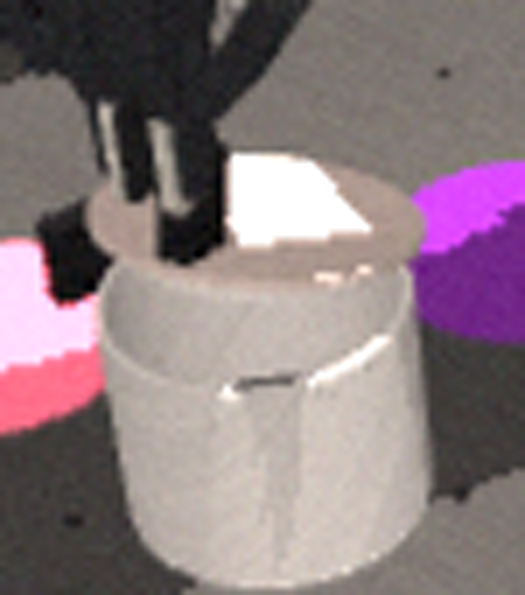

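Clearly tipped now, with the plate ellipse much flatter. I'll quantify tilt and height by fitting a projected plate to this view.

```bash
cat > tilt.py <<'E'
from vis import *
from rig import grab_frame
from scipy.optimize import least_squares
f=grab_frame("scene")
th=np.linspace(0,2*np.pi,180)
disc=np.vstack([np.c_[58*np.cos(th),58*np.sin(th),0*th+z] for z in(8,12)])
def place(P,o,p,t):
    c,s=np.cos(p),np.sin(p)
    Y=np.array([[np.cos(t),0,-np.sin(t)],[0,1,0],[np.sin(t),0,np.cos(t)]])
    Z=np.array([[c,-s,0],[s,c,0],[0,0,1]]); return P@(Z@Y).T+o
def fit(pts,s0,phi=.278,free_xy=True):
    def res(v):
        h=cv2.convexHull(proj(f,place(disc,v[:3],phi,v[3])).astype(np.float32))
        return [cv2.pointPolygonTest(h,(float(a),float(b)),True) for a,b in pts]
    return res,s0
E
cat > t5.py <<'E'
from tilt import *
pts=np.array([(86,215),(427,225),(240,153),(300,156),(360,172),(400,192),(120,247),(180,270),(240,280),(300,282),(350,277),(400,260)])/7+[210,155]-.5
# hinge: tab point (local ~(52,0,44)) sits in the fingers
u=np.array([np.cos(.278),np.sin(.278),0])
import sys
tcp=np.array([478.25,-242.95,331.0])
for uo in (0,):
    res,_=fit(pts,None)
    def full(v):
        hp=place(np.array([[52.,0,44]]),v[:3],.278,v[3])[0]
        return np.r_[res(v),(hp-(tcp-[0,0,170]+u*-8))/6]
    s=least_squares(full,[430,-256,100,.3],diff_step=1e-3,x_scale=[10,10,10,.1])
    print(s.x,np.degrees(s.x[3]),s.fun.round(1))
E
python3 t5.py
```

```text
[ 4.32713232e+02 -2.55969939e+02  1.06605821e+02  3.06203027e-01] 17.544141105200094 [-0.  -0.2  0.  -0.3  0.   0.4  0.3  0.1 -0.  -0.1 -0.1  0.2 -0.5 -0.1
  0.5]
```

Tilt is 17.5°, origin z ≈ 107 mm (limit 115) and offset about 7 mm, so step 1 is met. Now lifting clear.

Call:
{"op": "apply_moves", "data": {
  "motion": "-1 0 0 -0.004 0; -1 0 0 -0.01 0; -1 0 0 -0.018 0; -1 0 0 -0.028 0; -1 0 0 -0.038 0; -1 0 0 -0.048 0; -1 0 0 -0.058 0; -1 0 0 -0.066 0; -1 0 0 -0.072 0; -1 0 0 -0.076 0; -1 0 0 -0.08 0; -1 0 0 -0.08 0; -1 0 0 -0.08 0"
}}

```text
clock: 8.55
eef_pos: [478.3, -242.9, 410.8]
tcp_rot: [-3.141, 0.0, 0.278]
contact_force: [-0.4, -1.4, -2.1]
opening: 0.127
```

```bash
python3 zoom.py z6 200,120,285,240; python3 -c "
from rig import r;print(r.sense()['eef_pos'],r.sense()['contact_force'],r.sense()['opening'])"
```

```text
[ 478.22686497 -242.85756332  410.6275672 ] [ 0.63570483 -0.58749404 -0.59878128] 0.12730574626917943
```

View pics/z6.png

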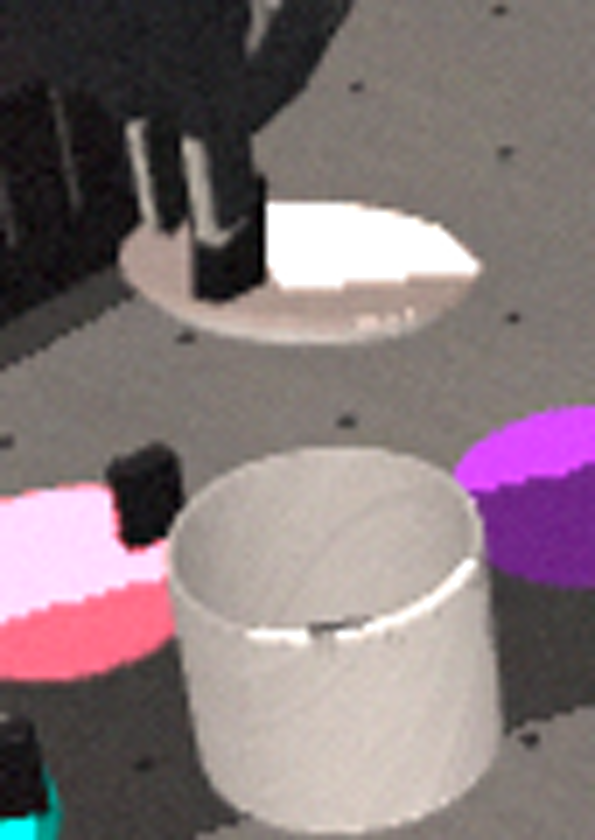

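The lid is held, tilted and well clear, and the canister is upright and unmoved. Carrying it to the mat.

Call:
{"op": "apply_moves", "data": {
  "motion": "-1 0.006 -0.004 0 0; -1 0.016 -0.01 0 0; -1 0.03 -0.018 0 0; -1 0.048 -0.029 0 0; -1 0.068 -0.042 0 0; -1 0.09 -0.055 0 0; -1 0.112 -0.069 0 0; -1 0.134 -0.082 0 0; -1 0.156 -0.096 0 0; -1 0.178 -0.109 0 0; -1 0.199 -0.122 0 0; -1 0.218 -0.133 0 0; -1 0.234 -0.143 0 0; -1 0.245 -0.15 0 0; -1 0.252 -0.154 0 0; -1 0.255 -0.156 0 0; -1 0.255 -0.156 0 0; -1 0.255 -0.156 0 0"
}}

```text
clock: 10.1
eef_pos: [680.4, -23.3, 410.9]
tcp_rot: [3.142, 0.001, 0.278]
contact_force: [0.1, 0.3, -0.2]
opening: 0.127
```

Call:
{"op": "apply_moves", "data": {
  "motion": "-1 0 0 0.005 0; -1 0 0 0.015 0; -1 0 0 0.03 0; -1 0 0 0.045 0; -1 0 0 0.06 0; -1 0 0 0.075 0; -1 0 0 0.09 0; -1 0 0 0.105 0; -1 0 0 0.12 0; -1 0 0 0.13 0; -1 0 0 0.137 0; -1 0 0 0.14 0; -1 0 0 0.14 0; -1 0 0 0.14 0"
}}

```text
clock: 11.27
eef_pos: [680.9, -23.0, 271.4]
tcp_rot: [3.141, -0.001, 0.278]
contact_force: [-0.0, -0.2, -1.0]
opening: 0.128
```

```bash
python3 zoom.py z7 190,220,310,350; python3 snap.py z7b 150,150,350,380 220,40,420,240
```

```text
11.4167 [681.1 -23.  271.9] [ 3.141e+00 -1.000e-03  2.780e-01] [ 0.94  0.37 -1.15] 0.12422043705461747
```

View pics/z7b.png

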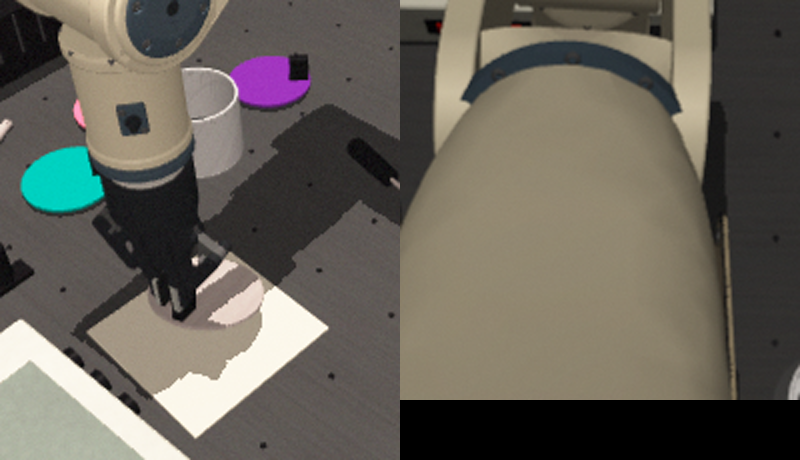

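The lid is over the mat, still tilted (crop centre about (207,295)). Lowering until the far edge touches, then following the arc to flatten it.

Call:
{"op": "apply_moves", "data": {
  "motion": "-1 0 0 0.005 0; -1 0 0 0.01 0; -1 0 0 0.015 0; -1 0 0 0.02 0; -1 0 0 0.024 0; -1 0 0 0.028 0; -1 0.0025 0 0.031 0; -1 0.005 0 0.034 0; -1 0.007 0 0.037 0; -1 0.009 0 0.04 0; -1 0.009 0 0.04 0"
}}

```text
clock: 12.33
eef_pos: [689.7, -20.3, 230.4]
tcp_rot: [-3.142, 0.0, 0.278]
contact_force: [0.5, 0.6, -0.9]
opening: 0.126
```

```bash
python3 zoom.py z8 205,255,295,330; python3 -c "
from rig import r;print(r.sense()['eef_pos'],r.sense()['contact_force'],r.sense()['opening'])"
```

```text
[689.62324101 -20.36419661 230.72458138] [ 0.58242401 -0.59701589 -0.14796224] 0.1195074289724567
```

View pics/z8.png

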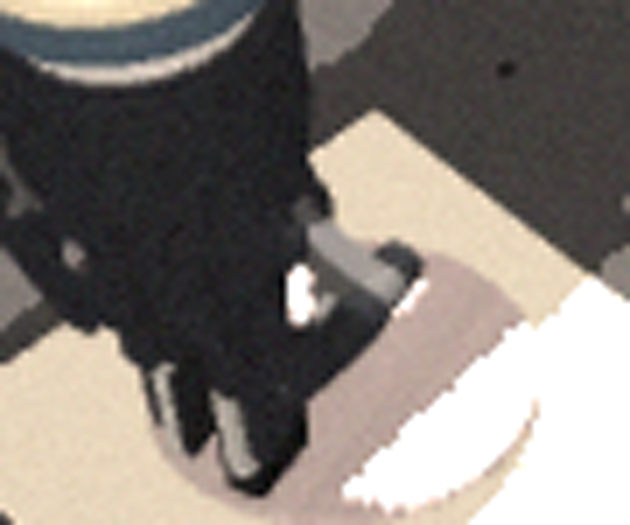

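Call:
{"op": "apply_moves", "data": {
  "motion": "-1 0.002 0 0.003 0; -1 0.004 0 0.006 0; -1 0.006 0 0.009 0; -1 0.007 0 0.011 0; -1 0.008 0 0.013 0; -1 0.008 0 0.013 0; -1 0.008 0 0.013 0"
}}

```text
clock: 12.97
eef_pos: [697.1, -18.2, 217.9]
tcp_rot: [-3.142, 0.0, 0.278]
contact_force: [-0.7, 0.5, -0.7]
opening: 0.125
```

```bash
python3 zoom.py z9 205,255,295,340; python3 -c "
from rig import r;print(r.sense()['eef_pos'],r.sense()['contact_force'],r.sense()['opening'])"
```

```text
[697.08411935 -18.27290247 217.96938387] [ 0.11142248  0.05520399 -0.96616271] 0.12508320399472683
```

View pics/z9.png

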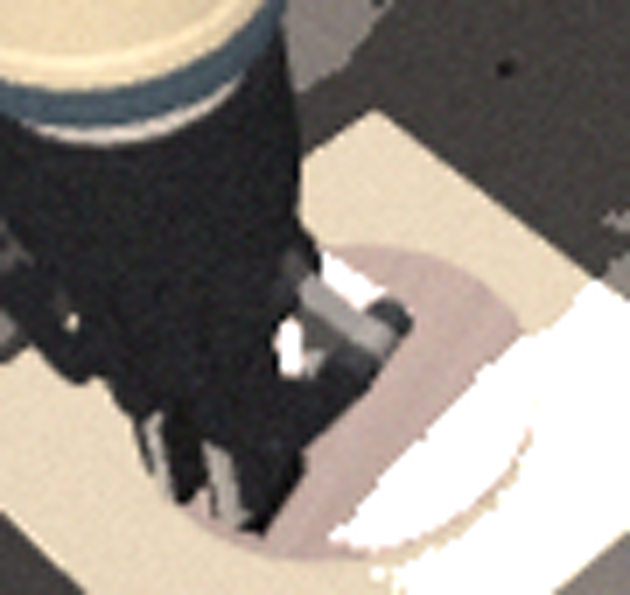

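Force is still about -1 N, so it isn't fully seated. Pressing down in small steps.

Call:
{"op": "apply_moves", "data": {
  "motion": "-1 0.0005 0 0.001 0; -1 0.001 0 0.002 0; -1 0.001 0 0.002 0; -1 0.001 0 0.002 0"
}}

```text
clock: 13.35
eef_pos: [698.3, -18.0, 216.9]
tcp_rot: [3.141, -0.001, 0.278]
contact_force: [-1.9, 0.6, 6.5]
opening: 0.122
```

Call:
{"op": "apply_moves", "data": {
  "motion": "-1 0 0 0.001 0; -1 0 0 0.001 0; -1 0 0 0.001 0"
}}

```text
clock: 13.6
eef_pos: [698.7, -17.9, 216.5]
tcp_rot: [3.141, -0.002, 0.278]
contact_force: [-1.0, 0.8, 9.5]
opening: 0.123
```

It's firmly seated, with 6–9 N reaction at TCP z ≈ 216.7 (216.9 predicted). Releasing and rising.

Call:
{"op": "apply_moves", "data": {
  "motion": "-1 0 0 -0.001 0; -1 0 0 -0.002 0; -0.7 0 0 -0.002 0; -0.4 0 0 -0.002 0; -0.2 0 0 -0.002 0; -0.2 0 0 -0.002 0; -0.2 0 0 -0.002 0; -0.2 0 0 -0.006 0; -0.2 0 0 -0.015 0; -0.2 0 0 -0.03 0; -0.2 0 0 -0.06 0; -0.2 0 0 -0.09 0; -0.2 0 0 -0.12 0; -0.2 0 0 -0.15 0; -0.2 0 0 -0.15 0"
}}

```text
clock: 14.85
eef_pos: [699.8, -18.1, 374.0]
tcp_rot: [3.138, -0.011, 0.278]
contact_force: [1.6, -0.1, 1.0]
opening: 0.399
```

Call:
{"op": "apply_moves", "data": {
  "motion": "-0.2 -0.03 0.03 0 0; -0.2 -0.06 0.06 0 0; -0.2 -0.09 0.09 0 0; -0.2 -0.12 0.12 0 0; -0.2 -0.15 0.15 0 0; -0.2 -0.18 0.18 0 0; -0.2 -0.21 0.21 0 0; -0.2 -0.24 0.24 0 0; -0.2 -0.25 0.25 0 0; -0.2 -0.25 0.25 0 0; -0.2 -0.25 0.25 0 0"
}}

```text
clock: 15.77
eef_pos: [525.6, -328.1, 366.3]
tcp_rot: [3.141, -0.001, 0.275]
contact_force: [-0.8, -0.8, -0.2]
opening: 0.402
```

```bash
python3 snap.py fin 150,150,450,380 120,60,520,300; python3 - <<'E'
from rig import *
for n in("scene","top"):
    grab_frame(n)
    for q in("lid","canister","small_canister"): print(n,q,[(d["conf"],d["point"]) for d in spotter.place_of(q,n)][:4])
E
```

```text
15.8667 [ 526.6 -326.5  365.9] [ 3.141e+00 -1.000e-03  2.780e-01] [ 0.53  0.08 -0.46] 0.3964850564359157
scene lid [(0.92, [586.6, -330.9, -0.4]), (0.83, [454.4, -397.7, -4.1]), (0.77, [286.4, -274.5, -1.8]), (0.68, [636.6, -35.4, 4.4])]
scene canister [(0.97, [437.6, -251.9, -2.2]), (0.58, [479.7, 240.2, 2.0])]
scene small_canister [(0.73, [480.5, 243.1, -1.2])]
top lid [(0.87, [282.9, -279.6, 3.5]), (0.82, [645.0, -33.0, 3.0]), (0.82, [586.7, -333.1, 3.2])]
top canister [(0.86, [439.4, -254.6, 0.5])]
top small_canister []
```

View pics/fin.png

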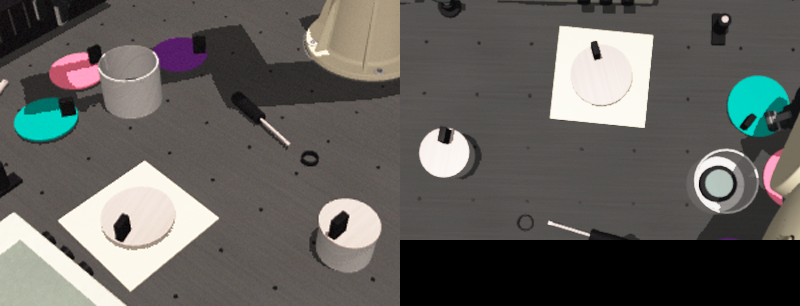

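The lid lies flat in the middle of the mat, tab up: (138,217) in the left crop, (602,75) in the right. Its origin is at about (637–645, -34, 4) against a mat centre of (636, -36). The canister is in its place, and the arm touches nothing.

```bash
python3 -c "
from rig import r;print(r.sign_off())"
```

```text
the job is handed in; nothing more can be done
None
```

The lid is off the larger canister and lying flat, right way up and released, in the middle of the white mat. I handed the job in at about 16 s; no verdict was reported.

**How it went**
- **First grip:** this lifted the lid flat, about 18 mm, instead of tipping it. I set it back down on the canister.
- **Second grip:** I took just the outer top corner of the tab at 20 N, so the lid could pivot in the fingers. With its far edge on the rim, the lid tipped to 17.5° by image fit. That is a little under the 20° asked but above the 11° judged. Its origin was then about 107 mm up (limit 115) and about 7 mm off the canister's axis.
- **Setting down:** I lifted it 80 mm straight up, carried it over the mat, and lowered it far edge first until it lay flat. I released it once the wrist showed 6–9 N of reaction.

**Last checks**
- **Lid:** the scene camera put it about 1 mm from the mat's centre and the top camera about 9 mm, against a limit of 35. It looks flat in both views; I did not fit its final tilt.
- **Larger canister:** upright and within about 3 mm of where it started.
- **Smaller canister:** the scene camera shows it unmoved within 3 mm. The detector missed it in the top view, where the picture shows it in place.
- **Robot:** the arm was clear of everything, with wrist force near zero.

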